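# Unlock the work lamp from its dock and snap it onto the eye

### The job

Take the cordless work lamp off its charging dock: push the red release button fully down (it stays down), turn the lamp a quarter turn anticlockwise seen from above, and lift it straight out. Then press its snap hook down over the bar of the eye on the green bracket until the bar has passed the sprung gate and the gate has shut beneath it, and leave the lamp hanging there by itself. Leave the other things on the bench where they are.

Things in the scene. Friction and masses are not known exactly. Their poses are not given: they have to be found in the camera images.
- dock: Grey charging dock fixed to the bench, 205 x 100 x 26 mm, origin at the centre of its underside. Red release button 55 mm from the origin towards -x; round black bayonet socket 50 mm from it towards +x (wall 74 mm across, rim 16 mm above the dock's flat top).
- socket (a point): Centre of the socket's floor (26 mm above the bench), on the bayonet's axis; axes of the dock. Steel lips hold the lamp's two lugs down at first; the gaps in the lips are on the dock's +y and -y sides: the lamp lifts straight out once its lugs lie along the dock's y (within 15 degrees). It turns anticlockwise from above, a quarter turn, to a stop 4 to 9 degrees past the gaps' centre.
- release_top (a point): Centre of the top of the red release button: a cap 28 mm across, 11 mm above the dock's top, pushed straight down, 105 mm from the lamp's axis. While it is up, a latch pin keeps the lamp from turning.
- release (a joint): Travel of the release button in m: 0 up (locked), 0.008 fully down (latch withdrawn, cap still 3 mm proud). About 4 N of friction, no spring: it stays where it is pushed.
- lamp: Grey cordless lamp, 140 mm tall, about 0.3 kg, locked upright in the dock. Origin at the centre of its foot, z up its axis. Body 44 mm across from z = 18 to 95 mm, white lens on its -x side, snap hook on its +x side, square black grip on top. At first its +x (the hook) points along the dock's -y; after the quarter turn along the dock's +x.
- lug_tip (a point): Tip of the lamp's +y lug, at lamp (0, 28, 3.5) mm. The foot is a black neck 36 mm across up to z = 18 mm with two steel lugs along lamp +y and -y: 56 mm tip to tip, 12 mm wide, 7 mm thick (z 0 to 7).
- lamp_grip (a point): Middle of the lamp's square rubber grip (on its axis, 118 mm above its foot): 30 x 30 mm, sides along lamp x and y, from z = 94 to 140 mm; axes of the lamp.
- nose_tip (a point): Lowest point of the steel hook's nose, at lamp (50, 0, 42) mm. The hook: a level crown bar 8 mm thick, its centre at z = 84, reaching from the body to x = 54 mm, and the nose, 8 mm thick, going down from its end. It opens downwards; the inside spans x 25 to 46 mm and reaches up to z = 80.
- hook_seat (a point): Point inside the snap hook for the centre of the eye's bar when hung: lamp (38, 0, 76) mm. The bar enters from below along the lamp's z and must be beyond z = 71 mm for the gate to shut; x from 32 to 42 mm fits.
- gate (a joint): Angle of the hook's brass gate in rad: 0 shut (level across the hook's mouth at lamp z = 46 mm, 5 mm thick, hinged at x = 25 mm), opening only inwards (upwards) to 1.35. A light spring shuts it; the bar opens it with about 2 to 5 N.
- eye: Green bracket fixed to the bench: foot plate 90 x 120 x 12 mm, upright post 24 mm thick (x) and 64 mm wide (y) up to 132 mm, and on it a closed eye of 8 mm round steel bar. Origin at the centre of its underside. The lamp may hang on either face (-x or +x); its body then rests against the post.
- eye_bar (a point): Middle of the eye's level top bar, on its centre line, 170 mm above the bench; axes of the bracket. The bar is 8 mm thick, runs along y, 60 mm free between its legs, with 34 mm of open height beneath it.
- wrench: open-ended wrench lying on the bench (bystander)
- bush: flanged brass bush 48 mm across, 40 mm tall (bystander)
- oil: white oil bottle 60 mm across, 110 mm tall (bystander)
- jar: amber glass jar 70 mm across, 80 mm tall (bystander)
- brush: bench brush lying down (bystander)
- shaft: stepped steel turning standing upright, 50 mm across, 75 mm tall (bystander)
- cup: blue mug 76 mm across, 85 mm tall (bystander)
There are look-alikes about, which are no part of the job. Leave any purple look-alike of the dock alone.

How it is judged:
By the outcome, as a careful person would: the job done as asked, in the order asked, and still so for the second after the job is handed in, with the robot touching nothing.
It also fails if it takes over 61 s, if anything falls off the work surface, if the arm or the gripper's body presses on something with over 40 N, if the wrist force passes 120 N, or if a joint passes its speed limit or range.

### The arm

A 6-joint arm with a two-finger parallel gripper is mounted at the origin on the work surface. World frame = base frame: x ahead of the robot, y to its left, z up, the work surface at z = 0. Lengths are in m, angles in degrees, forces in N, time in s.
With the tool pointing down it reaches from about 0.3 to 0.825 m from the base axis. Payload 5.4 kg.
Tool frame: the origin (TCP) lies at the very end of the fingers, on their centre line; the grasp point (between the pads) lies 19 mm behind it (grasp_offset is the x of the grasp point in the tool frame, in m); x points along the fingers, y is the direction in which the jaws open and shut, and the axes are right-handed (so a half turn about x gives the same grasp; the last joint's range is limited). The gripper opens to 92 mm and grips with 3 to 60 N. Pads are 20 mm wide; open, the fingers measure 128 mm over their backs; the gripper's body (75 mm by 189 mm) begins 69 mm behind the grasp point.
Start: joints at [-86.866, 9.076, 91.501, -0, 79.423, -12.038], TCP at [0.15, -0.555, 0.193] pointing down, gripper open.
Joint ranges: [-166.64, 166.64], [-54.1, 131.32], [10.49, 154.53], [-73.88, 253.88], [9.74, 151.15], [-171.62, 171.62]. Speed limits (degrees/s): [147.25, 147.25, 180, 180, 180, 180].

### API

Orientations are given as [roll, pitch, yaw] about the fixed x, y, z axes, in that order (R = Rz(yaw) Ry(pitch) Rx(roll)).
In Python, from bench import get_obs, snapshot, finish_job, grasp_offset gives the robot as it stands.
- The arm moves only by the tool step_arm, never from a script. Its argument "rows" is a list of rows, each an object of numbers: "claw": the closure, from 0 (fully open) to 1 (shut); "tx", "ty", "tz": the shift along the tool's x, y, z in cm; "turn": the turn about the tool's x in rad. A call has 1 to 20 rows; each row is the pose to reach, as a shift and turn from the pose commanded when the call began, along the tool's axes at that moment; what a row does not reach only later rows make up. A row lasts 1/12 s, in which the tool goes at most 41.7 mm and 7.16 degrees, less where a joint would pass 70% of its speed; a pose out of reach is approached as far as the arm can. A call with a gripper value outside its range is refused whole. The fingers move at their own pace and stop on an object; "grip_force" is the grip in N (left out, the last holds). Time passes only in rows, so rows that repeat a pose let the fingers close. It gives the time, the measured TCP pose, the force and the opening at its end, in the units of the state.
- get_obs(): the state, without advancing time (a new reading comes with each control period).
- snapshot(name): name is "scene" or "top" or "wrist"; returns a dict with "image" (420x560x3 uint8, red, green, blue), "z_map" (420x560 float32, m along the optical axis (not along the pixel's ray), 0 where there is no reading), "fx", "fy", "cx", "cy" (pixels), "R" (3x3) and "t" (3): a world point X has camera coordinates R X + t; the wrist camera has in their place "hand_eye" (4x4, takes a point from camera to tool coordinates, whose origin is the TCP and whose axes are the tool frame's). Camera axes: x right, y down, z forward; pixel columns grow to the right and rows downward; lengths in m; the calibration is good to about 2 mm. A picture is of the moment at which its call begins: read the wrist's pose just before it.
- finish_job(): hands the job in, once; it reports no verdict.
The state is a dict: "time": time; "q": joint angles; "dq": joint speeds; "joint_torque": joint torques, N m; "ee_pos": TCP position; "tool_rot": TCP orientation; "force": force on the tool from outside, world axes, zero at the start; "moment": the same for the moment, N m; "finger_gap": finger opening in m.
Only numpy, scipy, OpenCV 4.12 (cv2) and the standard library are available. Lean on these libraries where they do the work, as an engineer would, in place of code of your own. Each camera call takes 0.05 s, during which the arm holds its last target.

## Working session

There is one attempt and no reset: what is moved stays moved. The work goes in short steps, Python scripts to look and compute and a tool call to move; the robot and the scene stay as the last step left them, time stands still between calls to the robot, and variables do not carry over. Pictures are saved under pics/ and viewed, and the job is handed in when it is done.

Besides the shell and the picture viewer there is one more tool, called as name(argument=value, ...) on one line, values as JSON. step_arm: Moves the arm, as the interface text tells. Its arguments: {"type":"object","properties":{"rows":{"type":"array"},"grip_force":{"type":"number"}},"required":["rows"]}

```bash
ls; mkdir -p pics; python3 - <<'E'
from bench import *
import cv2, numpy as np
print(get_obs(), grasp_offset)
for n in ["scene","top"]:
    s=snapshot(n); cv2.imwrite(f"pics/{n}0.png",cv2.resize(s["image"][:,:,::-1],(800,600)))
    np.savez(f"{n}0.npz",**s); print(n,s["fx"],s["cx"],s["cy"],s["R"],s["t"])
E
```

```text
pics
{'time': 0.0, 'q': array([-8.68656084e+01,  9.11276176e+00,  9.15694593e+01, -2.04648910e-03,
        7.94217552e+01, -1.20381705e+01]), 'dq': array([-0.06851069,  0.01284197, -0.09230158,  0.10217454,  0.10054233,
        0.05532062]), 'joint_torque': array([ 2.68415115e-04, -3.85563540e+01, -3.22108948e+01,  7.02084973e-02,
        3.79168941e-02, -1.19603988e-04]), 'ee_pos': array([ 0.15042173, -0.55431174,  0.19244157]), 'tool_rot': array([-100.93013991,   89.89600428,   94.24279968]), 'force': array([ 0.17211974, -0.41242201, -0.55857624]), 'moment': array([-0.01061247,  0.01163515, -0.02539052]), 'finger_gap': 0.09178787085100004} -0.0187
scene 450.9595852560352 276.38592271690595 202.42484610908588 [[ 0.68645093  0.72716665  0.00371298]
 [ 0.57814102 -0.54265832 -0.60932332]
 [-0.44106472  0.42041719 -0.79291317]] [-0.32424859 -0.23332436  1.46852022]
top 420.7354778891697 283.1674717387395 216.33745880090368 [[ 0.02256037 -0.99965686 -0.01331128]
 [-0.99644919 -0.02140366 -0.08143033]
 [ 0.08111748  0.01510111 -0.99659014]] [-0.01226293  0.52822951  1.3349915 ]
```

View pics/scene0.png

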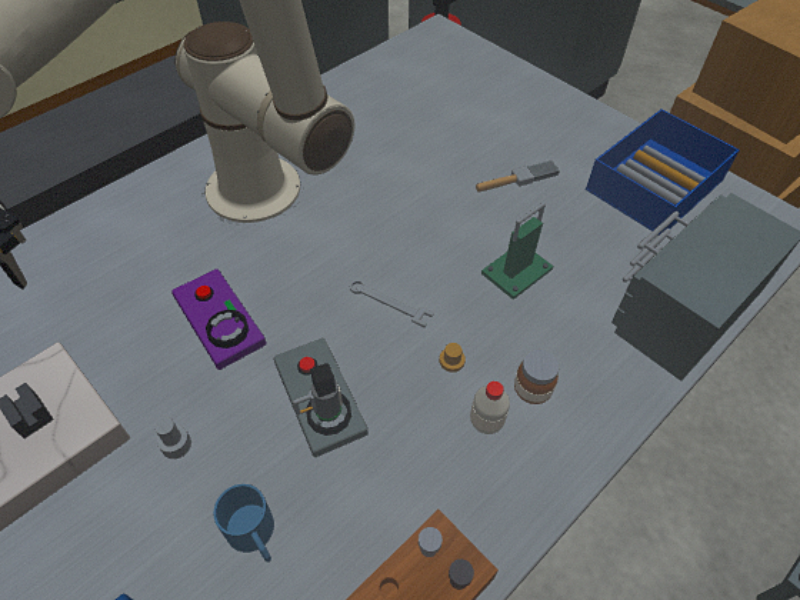

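View pics/top0.png

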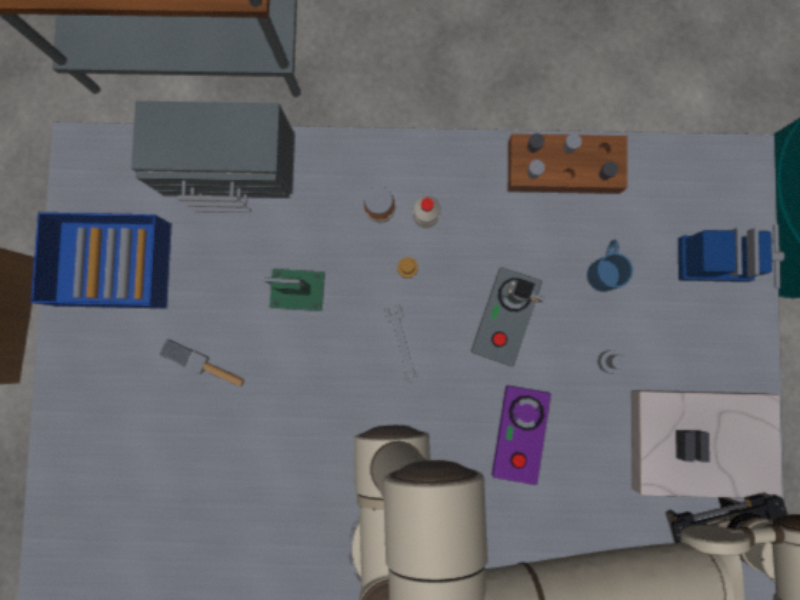

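The dock with the lamp is at about (505,315) in the top view, with its button at (500,340). The purple decoy is at (522,435), and the green eye bracket is at (297,288). Next I'll measure them.

```bash
cat > h.py <<'E'
import numpy as np, cv2
def load(n): 
    return dict(np.load(n,allow_pickle=True))
def cloud(s):
    z=s["z_map"]; v,u=np.mgrid[:z.shape[0],:z.shape[1]]
    P=np.stack([(u-s["cx"])/s["fx"]*z,(v-s["cy"])/s["fy"]*z,z],-1)
    W=(P-s["t"])@s["R"]
    W[z<=0]=np.nan
    return W
E
python3 - <<'E'
from h import *
for n in ["top","scene"]:
    s=load(n+"0.npz"); W=cloud(s); im=s["image"].astype(int); r,g,b=im[...,0],im[...,1],im[...,2]
    x,y,z=W[...,0],W[...,1],W[...,2]
    k=800/560
    def box(u0,u1,v0,v1):
        m=np.zeros(z.shape,bool); m[int(v0/k):int(v1/k),int(u0/k):int(u1/k)]=1; return m
    dk=box(460,560,250,380) if n=="top" else box(265,375,330,460)
    ey=box(255,335,255,320) if n=="top" else box(475,560,195,300)
    red=dk&(r>120)&(g<80)
    print(n,"table",np.nanmedian(z[box(420,470,290,380)]) if n=="top" else "")
    print("red",red.sum(),np.nanmean(W[red],0),np.nanmax(z[red]))
    m=dk&(z>0.020)&(z<0.031)
    c=W[m]; rect=cv2.minAreaRect(c[:,:2].astype(np.float32)*1000); print("dock",m.sum(),rect,np.nanmedian(c[:,2]))
    hi=dk&(z>0.155); print("grip",hi.sum(),np.nanmean(W[hi],0),cv2.minAreaRect(W[hi][:,:2].astype(np.float32)*1000))
    gr=ey&(g>r+20)
    m=gr&(z>0.004)&(z<0.02); print("foot",m.sum(),cv2.minAreaRect(W[m][:,:2].astype(np.float32)*1000),np.nanmedian(z[m]))
    m=gr&(z>0.122)&(z<0.142); print("post",m.sum(),cv2.minAreaRect(W[m][:,:2].astype(np.float32)*1000),np.nanmedian(z[m]))
    m=ey&(z>0.155)&(z<0.19); print("bar",m.sum(),cv2.minAreaRect(W[m][:,:2].astype(np.float32)*1000),np.nanmean(W[m],0)); 
E
```

```text
top table 0.0004778291116111534
red 56 [ 0.46595966 -0.21237907  0.03735058] 0.043971875965407685
dock 1389 ((518.2252197265625, -230.06076049804688), (100.42708587646484, 205.19384765625), 71.34882354736328) 0.0262231345001629
grip 118 [ 0.56471694 -0.24471963  0.16576648] ((565.3711547851562, -245.8506622314453), (30.024629592895508, 30.445377349853516), 71.24642181396484)
foot 645 ((569.989990234375, 248.00689697265625), (119.3796615600586, 88.25274658203125), 88.0146713256836) 0.012322941541471235
post 96 ((569.9036865234375, 245.67030334472656), (61.051517486572266, 24.732009887695312), 86.5623550415039) 0.1326143393516686
bar 74 ((569.7514038085938, 246.8713836669922), (73.7590560913086, 8.148441314697266), 87.81863403320312) [0.56932134 0.24619532 0.17259234]
scene table 
red 76 [ 0.46804382 -0.21226156  0.03576391] 0.038947342952920024
dock 1765 ((520.70654296875, -229.532470703125), (100.123046875, 207.5470428466797), 71.7076187133789) 0.025105140621967902
grip 191 [ 0.57012494 -0.24648098  0.1640873 ] ((568.0953369140625, -245.21958923339844), (29.81382942199707, 30.355443954467773), 69.27144622802734)
foot 581 ((572.9642333984375, 248.27682495117188), (121.33940124511719, 91.23702239990234), 87.50189971923828) 0.010924653717095783
post 132 ((571.8462524414062, 248.16502380371094), (63.065826416015625, 23.53368377685547), 86.93102264404297) 0.13117883776961514
bar 87 ((572.2831420898438, 247.93368530273438), (77.6869125366211, 8.832390785217285), 87.1628189086914) [0.57304382 0.24503971 0.16986072]
```

```bash
cat >> h.py <<'E'
from scipy.spatial.transform import Rotation as Ro
def tool(o):
    return Ro.from_euler("xyz",o["tool_rot"],degrees=True).as_matrix()
def info(tgt=None,yaw=None):
    from bench import get_obs
    o=get_obs(); R=tool(o); y=np.degrees(np.arctan2(R[1,1],R[0,1]))
    print("t",round(o["time"],2),"pos",o["ee_pos"].round(4),"jaw yaw",y.round(2),"toolx",R[:,0].round(4),"q",o["q"].round(1),"F",o["force"].round(1),"M",o["moment"].round(2),"gap",round(o["finger_gap"],4))
    if tgt is not None: print("shift cm",(R.T@(np.array(tgt)-o["ee_pos"])*100).round(2))
    if yaw is not None: print("turn rad (tool x)",np.radians(-((yaw-y+180)%360-180)).round(4), "deg ccw",((yaw-y+180)%360-180).round(2))
    return o,R
E
python3 -c "
from h import *
info([.467,-.2123,.193],71.4)"
```

```text
t 0.1 pos [ 0.1504 -0.5544  0.1925] jaw yaw -74.83 toolx [-1.0e-04  1.7e-03 -1.0e+00] q [-86.9   9.1  91.6  -0.   79.4 -12. ] F [-0.6  0.1  0.5] M [-0.   -0.04 -0.01] gap 0.0918
shift cm [ 1.000e-02 -2.473e+01 -3.951e+01]
turn rad (tool x) -2.5522 deg ccw 146.23
```

step_arm(rows=[{"claw": 1,"tx": 0,"ty": -1,"tz": -1.6,"turn": 0.03},{"claw": 1,"tx": 0,"ty": -2.5,"tz": -4,"turn": 0.08},{"claw": 1,"tx": 0,"ty": -4.3,"tz": -6.9,"turn": 0.14},{"claw": 1,"tx": 0,"ty": -6.3,"tz": -10.1,"turn": 0.2},{"claw": 1,"tx": 0,"ty": -8.3,"tz": -13.3,"turn": 0.26},{"claw": 1,"tx": 0,"ty": -10.3,"tz": -16.5,"turn": 0.32},{"claw": 1,"tx": 0,"ty": -12.3,"tz": -19.7,"turn": 0.38},{"claw": 1,"tx": 0,"ty": -14.3,"tz": -22.9,"turn": 0.44},{"claw": 1,"tx": 0,"ty": -16.3,"tz": -26.1,"turn": 0.5},{"claw": 1,"tx": 0,"ty": -18.3,"tz": -29.3,"turn": 0.56},{"claw": 1,"tx": 0,"ty": -20.3,"tz": -32.5,"turn": 0.59},{"claw": 1,"tx": 0,"ty": -22,"tz": -35.2,"turn": 0.59},{"claw": 1,"tx": 0,"ty": -23.5,"tz": -37.6,"turn": 0.59},{"claw": 1,"tx": 0,"ty": -24.4,"tz": -39,"turn": 0.59},{"claw": 1,"tx": 0,"ty": -24.73,"tz": -39.5,"turn": 0.59},{"claw": 1,"tx": 0,"ty": -24.73,"tz": -39.5,"turn": 0.59},{"claw": 1,"tx": 0,"ty": -24.73,"tz": -39.5,"turn": 0.59}])

```text
time: 1.52
ee_pos: [0.4664, -0.2133, 0.1931]
tool_rot: [19.7, 89.9, -178.9]
force: [0.3, 0.6, -0.3]
finger_gap: 0.0004
```

```bash
python3 - <<'E'
from h import *
from bench import snapshot
o,R=info([.467,-.2123,.045],-108.6)
s=snapshot("wrist"); print(s["hand_eye"],s["fx"])
s["Rw"]=R; s["pw"]=o["ee_pos"]
np.savez("w1.npz",**s); cv2.imwrite("pics/w1.png",s["image"][:,:,::-1])
z=s["z_map"]; v,u=np.mgrid[:420,:560]
P=np.stack([(u-s["cx"])/s["fx"]*z,(v-s["cy"])/s["fy"]*z,z,np.ones_like(z)],-1)@s["hand_eye"].T
W=P[...,:3]@R.T+o["ee_pos"]
im=s["image"].astype(int); red=(im[...,0]>120)&(im[...,1]<80)&(W[...,2]>.034)&(W[...,2]<.05)
print(red.sum(),W[red].mean(0) if red.any() else 0, cv2.minEnclosingCircle(W[red][:,:2].astype(np.float32)) if red.any() else 0)
E
```

```text
t 1.52 pos [ 0.4664 -0.2133  0.1931] jaw yaw -108.63 toolx [-9.e-04 -0.e+00 -1.e+00] q [-38.1  -0.2 101.3  -0.   78.9  70.6] F [ 0.3  0.6 -0.3] M [ 0.1   0.05 -0.03] gap 0.0004
shift cm [14.81 -0.11 -0.04]
turn rad (tool x) -0.0005 deg ccw 0.03
[[ 1.35690960e-03 -2.89572063e-01  9.57155253e-01 -1.91382523e-01]
 [ 9.99997982e-01  1.81106578e-03 -8.69736443e-04  1.98054538e-05]
 [-1.48161975e-03  9.57154502e-01  2.89573936e-01 -8.21915839e-02]
 [ 0.00000000e+00  0.00000000e+00  0.00000000e+00  1.00000000e+00]] 335.01171437585106
502 [ 0.4668782  -0.21074693  0.03686326] ((0.3841346502304077, -0.2438877820968628), 0.10285838693380356)
```

View pics/w1.png

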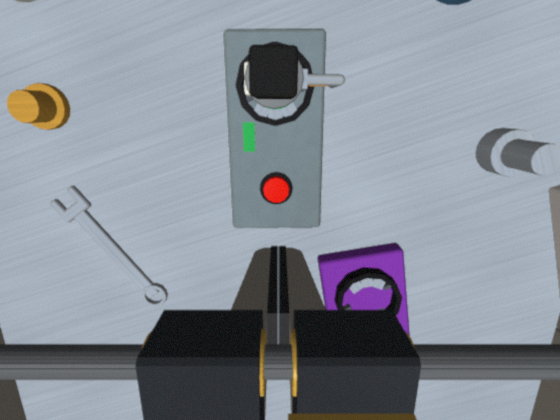

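The wrist view shows the button at (276,188), straight ahead of the tool, and the lamp upright behind it at (273,72). I'll press the button now.

step_arm(rows=[{"claw": 1,"tx": 1.5,"ty": -0.1},{"claw": 1,"tx": 4,"ty": -0.1},{"claw": 1,"tx": 7,"ty": -0.1},{"claw": 1,"tx": 10,"ty": -0.1},{"claw": 1,"tx": 12.5,"ty": -0.1},{"claw": 1,"tx": 14,"ty": -0.1},{"claw": 1,"tx": 14.8,"ty": -0.1},{"claw": 1,"tx": 15.1,"ty": -0.1},{"claw": 1,"tx": 15.4,"ty": -0.1},{"claw": 1,"tx": 15.7,"ty": -0.1},{"claw": 1,"tx": 16,"ty": -0.1},{"claw": 1,"tx": 16.2,"ty": -0.1},{"claw": 1,"tx": 16.3,"ty": -0.1},{"claw": 1,"tx": 16.4,"ty": -0.1},{"claw": 1,"tx": 16.4,"ty": -0.1}])

```text
invalid input
```

```bash
python3 -c "
from h import *
info()"
```

```text
t 1.57 pos [ 0.4663 -0.2137  0.1932] jaw yaw -108.68 toolx [-6.e-04 -2.e-04 -1.e+00] q [-38.1  -0.2 101.3  -0.   78.9  70.6] F [ 0.4 -0.7 -0.4] M [ 0.08 -0.02 -0.04] gap 0.0007
```

step_arm(rows=[{"claw": 1,"tx": 1.5,"ty": -0.1,"tz": 0,"turn": 0},{"claw": 1,"tx": 4,"ty": -0.1,"tz": 0,"turn": 0},{"claw": 1,"tx": 7,"ty": -0.1,"tz": 0,"turn": 0},{"claw": 1,"tx": 10,"ty": -0.1,"tz": 0,"turn": 0},{"claw": 1,"tx": 12.5,"ty": -0.1,"tz": 0,"turn": 0},{"claw": 1,"tx": 14,"ty": -0.1,"tz": 0,"turn": 0},{"claw": 1,"tx": 14.8,"ty": -0.1,"tz": 0,"turn": 0},{"claw": 1,"tx": 15.1,"ty": -0.1,"tz": 0,"turn": 0},{"claw": 1,"tx": 15.4,"ty": -0.1,"tz": 0,"turn": 0},{"claw": 1,"tx": 15.7,"ty": -0.1,"tz": 0,"turn": 0},{"claw": 1,"tx": 16,"ty": -0.1,"tz": 0,"turn": 0},{"claw": 1,"tx": 16.2,"ty": -0.1,"tz": 0,"turn": 0},{"claw": 1,"tx": 16.3,"ty": -0.1,"tz": 0,"turn": 0},{"claw": 1,"tx": 16.4,"ty": -0.1,"tz": 0,"turn": 0},{"claw": 1,"tx": 16.4,"ty": -0.1,"tz": 0,"turn": 0}])

```text
time: 2.82
ee_pos: [0.4674, -0.2119, 0.0294]
tool_rot: [157.3, 90.0, -41.3]
force: [-0.4, 0.9, -0.3]
finger_gap: 0.0005
```

```bash
python3 -c "
from h import *
info()"
```

```text
t 2.82 pos [ 0.4674 -0.2119  0.0294] jaw yaw -108.62 toolx [ 1.e-04 -1.e-04 -1.e+00] q [-37.9  11.2 109.1  -0.   59.6  70.7] F [-0.4  0.9 -0.3] M [ 0.07  0.01 -0.01] gap 0.0005
```

step_arm(rows=[{"claw": 1,"tx": 0.05,"ty": 0,"tz": 0,"turn": 0},{"claw": 1,"tx": 0.1,"ty": 0,"tz": 0,"turn": 0},{"claw": 1,"tx": 0.1,"ty": 0,"tz": 0,"turn": 0}])

```text
time: 3.07
ee_pos: [0.4673, -0.2119, 0.0284]
tool_rot: [-179.1, 90.0, -17.7]
force: [-0.7, 0.0, 0.3]
finger_gap: 0.0004
```

step_arm(rows=[{"claw": 1,"tx": 0.05,"ty": 0,"tz": 0,"turn": 0},{"claw": 1,"tx": 0.1,"ty": 0,"tz": 0,"turn": 0}])

```text
time: 3.23
ee_pos: [0.4673, -0.212, 0.0274]
tool_rot: [158.6, 90.0, -40.1]
force: [0.2, 0.4, 0.3]
finger_gap: 0.0006
```

```bash
python3 - <<'E'
from h import *
from bench import snapshot
o,R=info()
s=snapshot("wrist"); cv2.imwrite("pics/w2.png",s["image"][:,:,::-1])
E
```

```text
t 3.23 pos [ 0.4673 -0.212   0.0274] jaw yaw -108.63 toolx [ 1.e-04 -1.e-04 -1.e+00] q [-37.9  11.4 109.2  -0.   59.4  70.7] F [0.2 0.4 0.3] M [ 0.05 -0.04  0.05] gap 0.0006
```

View pics/w2.png

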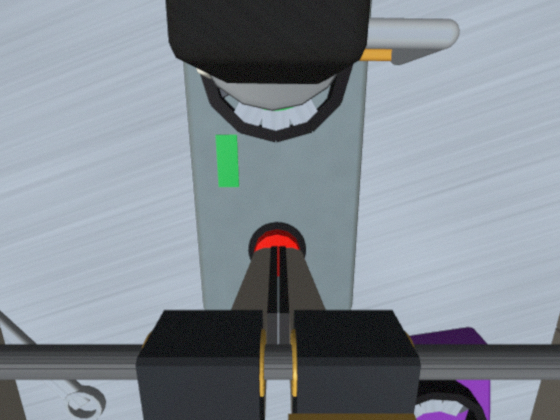

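The fingertips are on the cap at (278,250), but there's no stop force yet. I'll press a little further.

step_arm(rows=[{"claw": 1,"tx": 0.05,"ty": 0,"tz": 0,"turn": 0},{"claw": 1,"tx": 0.1,"ty": 0,"tz": 0,"turn": 0}])

```text
time: 3.45
ee_pos: [0.4673, -0.2119, 0.0264]
tool_rot: [177.4, 90.0, -21.3]
force: [-0.1, -0.4, -0.1]
finger_gap: 0.0003
```

step_arm(rows=[{"claw": 1,"tx": 0.05,"ty": 0,"tz": 0,"turn": 0}])

```text
time: 3.53
ee_pos: [0.4673, -0.212, 0.0259]
tool_rot: [-19.0, 90.0, 142.3]
force: [-0.0, -0.2, 0.1]
finger_gap: 0.0006
```

```bash
cat >> h.py <<'E'
def wcloud(s,o,R):
    z=s["z_map"]; v,u=np.mgrid[:420,:560]
    P=np.stack([(u-s["cx"])/s["fx"]*z,(v-s["cy"])/s["fy"]*z,z,np.ones_like(z)],-1)@s["hand_eye"].T
    return P[...,:3]@R.T+o["ee_pos"]
E
python3 - <<'E'
from h import *
from bench import snapshot
o,R=info(); print(o["joint_torque"])
s=snapshot("wrist"); W=wcloud(s,o,R)
im=s["image"]; cv2.imwrite("pics/w3.png",cv2.resize(im[190:330,190:370,::-1],None,fx=4,fy=4))
i=im.astype(int);red=(i[...,0]>120)&(i[...,1]<80); 
v,u=np.nonzero(red); print(v.min(),v.max(),u.min(),u.max(),np.percentile(W[red],[0,25,50,75,100],axis=0))
print("dock top",[W[270,c].round(4) for c in (220,330)], "tip region",[W[r,262].round(4) for r in range(235,300,6)])
s=snapshot("scene"); cv2.imwrite("pics/s3.png",cv2.resize(s["image"][200:340,150:290,::-1],None,fx=4,fy=4))
E
```

```text
t 3.53 pos [ 0.4673 -0.212   0.0259] jaw yaw -108.63 toolx [-0.  0. -1.] q [-37.9  11.6 109.2  -0.   59.2  70.7] F [-0.  -0.2  0.1] M [ 0.03  0.01 -0.02] gap 0.0006
[ 1.95916924e-03 -3.52931929e+01 -2.71993375e+01  3.35958065e-02
 -5.43297187e-02  4.84319298e-05]
235 419 255 490 [[ 0.28771065 -0.32194744  0.02405845]
 [ 0.30732387 -0.31369677  0.02564112]
 [ 0.3234189  -0.29624118  0.02625122]
 [ 0.47510329 -0.21628857  0.03673541]
 [ 0.54516875 -0.20031457  0.21723915]]
dock top [array([ 0.4645, -0.1724,  0.0262]), array([ 0.4423, -0.2382,  0.0258])] tip region [array([ 0.4791, -0.2057,  0.0283]), array([ 0.4787, -0.206 ,  0.0371]), array([ 0.4748, -0.2046,  0.0362]), array([ 0.4788, -0.2069,  0.0549]), array([ 0.4792, -0.2075,  0.0634]), array([ 0.4788, -0.2076,  0.0694]), array([ 0.4791, -0.2081,  0.0765]), array([ 0.4794, -0.2086,  0.0832]), array([ 0.4795, -0.2088,  0.0888]), array([ 0.48  , -0.2093,  0.0949]), array([ 0.4801, -0.2096,  0.0997])]
```

View pics/w3.png

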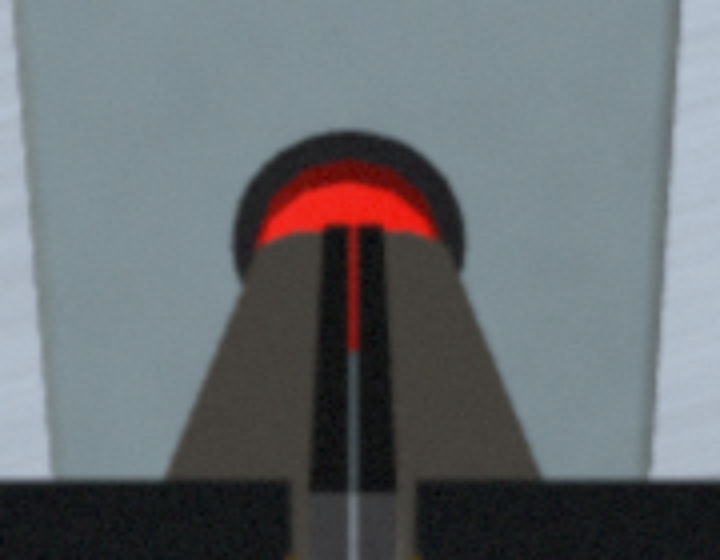

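View pics/s3.png

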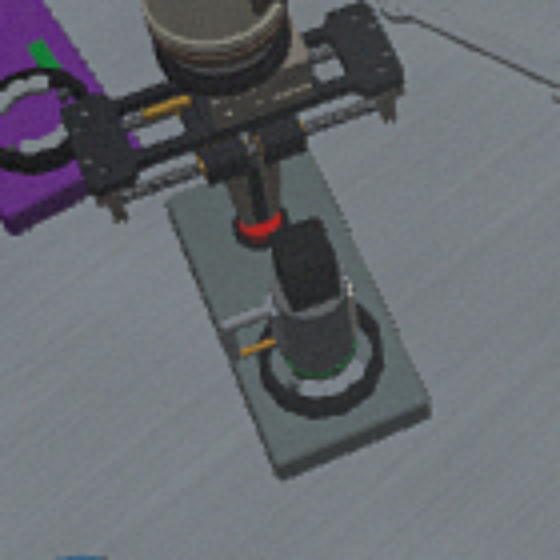

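```bash
python3 - <<'E'
from h import *
from bench import snapshot
o,R=info()
s=snapshot("wrist"); W=wcloud(s,o,R); i=s["image"].astype(int)
red=(i[...,0]>120)&(i[...,1]<90); red[:225]=0; red[300:]=0; red[:,:240]=0; red[:,320:]=0
for r in range(226,285,3):
    c=red[r]
    if c.any(): print(r,c.sum(),W[r][c].mean(0).round(4), "finger262",W[r,262].round(4),"268",W[r,269].round(4))
s=snapshot("top"); np.savez("top3.npz",**s)
W=cloud(s); i=s["image"].astype(int); red=(i[...,0]>110)&(i[...,1]<80)&(abs(W[...,0]-.467)<.03)&(abs(W[...,1]+.212)<.03)
print(red.sum(),W[red].mean(0) if red.any() else "")
s=snapshot("scene")
W=cloud(s); i=s["image"].astype(int); red=(i[...,0]>110)&(i[...,1]<80)&(abs(W[...,0]-.467)<.03)&(abs(W[...,1]+.212)<.03)
print(red.sum(),W[red].round(4))
E
```

```text
t 3.63 pos [ 0.4672 -0.2119  0.0258] jaw yaw -108.63 toolx [-2.e-04  1.e-04 -1.e+00] q [-37.9  11.6 109.2  -0.   59.2  70.7] F [ 0.3 -0.5  0.5] M [0.1 0.  0. ] gap 0.0003
235 10 [ 0.4792 -0.215   0.0363] finger262 [ 0.4789 -0.2056  0.028 ] 268 [ 0.48   -0.2107  0.0349]
238 27 [ 0.4777 -0.2142  0.0369] finger262 [ 0.4792 -0.206   0.0338] 268 [ 0.4791 -0.2104  0.037 ]
241 36 [ 0.476  -0.2133  0.0368] finger262 [ 0.4787 -0.206   0.0372] 268 [ 0.4772 -0.2098  0.0368]
244 40 [ 0.4742 -0.2133  0.037 ] finger262 [ 0.4768 -0.2053  0.037 ] 268 [ 0.4753 -0.2091  0.0364]
247 29 [ 0.4745 -0.2135  0.0423] finger262 [ 0.4754 -0.2049  0.0379] 268 [ 0.4776 -0.2102  0.0467]
250 4 [ 0.4792 -0.2066  0.0517] finger262 [ 0.4792 -0.2069  0.0518] 268 [ 0.4778 -0.2104  0.0514]
253 1 [ 0.4771 -0.2152  0.0572] finger262 [ 0.4789 -0.207   0.0552] 268 [ 0.4781 -0.2106  0.056 ]
256 1 [ 0.4769 -0.2152  0.0604] finger262 [ 0.4795 -0.2074  0.0604] 268 [ 0.4777 -0.2105  0.0588]
259 1 [ 0.4771 -0.2152  0.0644] finger262 [ 0.4793 -0.2075  0.0637] 268 [ 0.4779 -0.2107  0.0631]
262 1 [ 0.4765 -0.2151  0.0666] finger262 
[... 537 characters left out ...]
 0.4738 -0.2089  0.0337]
 [ 0.4774 -0.2081  0.0371]
 [ 0.4798 -0.2066  0.0383]
 [ 0.4654 -0.2244  0.0363]
 [ 0.4747 -0.2266  0.05  ]
 [ 0.4681 -0.2176  0.0317]
 [ 0.4716 -0.2167  0.0348]
 [ 0.4732 -0.2148  0.0347]
 [ 0.4751 -0.213   0.0351]
 [ 0.4769 -0.2112  0.035 ]
 [ 0.4805 -0.2104  0.0387]
 [ 0.4807 -0.2077  0.0356]
 [ 0.4682 -0.2265  0.0372]
 [ 0.4701 -0.2248  0.0375]
 [ 0.471  -0.2225  0.036 ]
 [ 0.4728 -0.2207  0.0361]
 [ 0.4759 -0.2196  0.0386]
 [ 0.4755 -0.2166  0.0347]
 [ 0.4781 -0.2152  0.0363]
 [ 0.4811 -0.2141  0.0387]
 [ 0.4807 -0.2111  0.0347]
 [ 0.4734 -0.2243  0.0361]
 [ 0.4747 -0.2223  0.0354]
 [ 0.4759 -0.2202  0.0343]
 [ 0.4787 -0.2189  0.0364]
 [ 0.4795 -0.2166  0.0346]]
```

```bash
python3 - <<'E'
from h import *
from bench import snapshot
s=load("w1.npz"); o={"ee_pos":np.zeros(3)}
P=wcloud(s,o,np.eye(3))
for r in range(238,330,4): print(r,(P[r,262]*1000).round(0),(P[r,269]*1000).round(0),s["image"][r,262])
E
```

```text
238 [193. -20.  70.] [192. -11.  70.] [169 180 192]
242 [192. -20.  75.] [193. -11.  75.] [166 174 188]
246 [192. -20.  80.] [193. -11.  81.] [160 171 182]
250 [-26.  -9. -10.] [-25.  -5.  -9.] [62 58 52]
254 [-32.  -8. -10.] [-31.  -5.  -9.] [67 63 56]
258 [-37.  -8. -10.] [-37.  -5. -10.] [64 60 57]
262 [-40.  -8. -10.] [-191.    0.  -82.] [60 56 50]
266 [-45.  -8. -10.] [-47.  -4. -11.] [61 61 56]
270 [-51.  -7. -10.] [-50.  -4. -10.] [63 59 55]
274 [-55.  -7. -11.] [-54.  -4. -10.] [67 64 58]
278 [-59.  -7. -11.] [-58.  -4. -10.] [63 59 57]
282 [-62.  -7. -11.] [-62.  -4. -10.] [62 62 56]
286 [-66.  -7. -11.] [-65.  -4. -10.] [66 62 58]
290 [-68.  -7. -10.] [-68.  -4. -10.] [61 55 50]
294 [-72.  -6. -11.] [-71.  -4. -10.] [68 66 59]
298 [-76.  -6. -11.] [-74.  -4. -10.] [66 64 60]
302 [-78.  -6. -11.] [-77.  -3. -10.] [61 57 52]
306 [-81.  -6. -11.] [-81.  -3. -11.] [61 58 51]
310 [-84.  -6. -11.] [-82.  -3. -10.] [46 45 41]
314 [-113.   -4.  -29.] [-84.  -3.  -9.] [37 36 36]
318 [-113.   -4.  -28.] [-82.  -3.  -7.] [37 36 35]
322 [-114.   -4.  -27.] [-84.  -3.  -6.] [33 33 30]
326 [-115.   -4.  -27.] [-84.  -3.  -4.] [32 33 32]
```

The wrist depth shows the fingertips actually end about 22 mm short of the reported TCP, at tool x ≈ -22 mm. The button, still at z=0.037, hasn't been touched, which agrees with the zero force. I'll allow for that and keep descending, going by force.

step_arm(rows=[{"claw": 1,"tx": 0.5,"ty": 0,"tz": 0,"turn": 0},{"claw": 1,"tx": 0.9,"ty": 0,"tz": 0,"turn": 0},{"claw": 1,"tx": 1.1,"ty": 0,"tz": 0,"turn": 0},{"claw": 1,"tx": 1.25,"ty": 0,"tz": 0,"turn": 0},{"claw": 1,"tx": 1.4,"ty": 0,"tz": 0,"turn": 0}])

```text
time: 4.2
ee_pos: [0.4673, -0.212, 0.012]
tool_rot: [-12.2, 90.0, 149.1]
force: [-1.0, -0.2, 4.6]
finger_gap: 0.0008
```

step_arm(rows=[{"claw": 1,"tx": 0.1,"ty": 0,"tz": 0,"turn": 0},{"claw": 1,"tx": 0.2,"ty": 0,"tz": 0,"turn": 0},{"claw": 1,"tx": 0.3,"ty": 0,"tz": 0,"turn": 0},{"claw": 1,"tx": 0.4,"ty": 0,"tz": 0,"turn": 0}])

```text
time: 4.53
ee_pos: [0.4674, -0.212, 0.008]
tool_rot: [149.8, 90.0, -48.8]
force: [-2.2, 1.9, 13.2]
finger_gap: 0.0006
```

step_arm(rows=[{"claw": 1,"tx": 0.05,"ty": 0,"tz": 0,"turn": 0},{"claw": 1,"tx": 0.05,"ty": 0,"tz": 0,"turn": 0}])

```text
time: 4.7
ee_pos: [0.4674, -0.212, 0.0081]
tool_rot: [2.2, 90.0, 163.6]
force: [-2.7, 0.8, 9.4]
finger_gap: 0.0001
```

step_arm(rows=[{"claw": 1,"tx": 0.1,"ty": 0,"tz": 0,"turn": 0},{"claw": 1,"tx": 0.1,"ty": 0,"tz": 0,"turn": 0}])

```text
time: 4.87
ee_pos: [0.4674, -0.212, 0.0079]
tool_rot: [-2.2, 90.0, 159.2]
force: [-5.8, 3.6, 16.2]
finger_gap: 0.0
```

step_arm(rows=[{"claw": 1,"tx": -1,"ty": 0,"tz": 0,"turn": 0},{"claw": 1,"tx": -4,"ty": 0,"tz": 0,"turn": 0},{"claw": 0.5,"tx": -8,"ty": 0,"tz": 0,"turn": 0},{"claw": 0,"tx": -12,"ty": 0,"tz": 0,"turn": 0},{"claw": 0,"tx": -15.5,"ty": 0,"tz": 0,"turn": 0},{"claw": 0,"tx": -17.5,"ty": 0,"tz": 0,"turn": 0},{"claw": 0,"tx": -18.5,"ty": 0,"tz": 0,"turn": 0},{"claw": 0,"tx": -18.5,"ty": 0,"tz": 0,"turn": 0},{"claw": 0,"tx": -18.5,"ty": 0,"tz": 0,"turn": 0}])

```text
time: 5.62
ee_pos: [0.4669, -0.2116, 0.1902]
tool_rot: [-19.8, 89.9, 141.6]
force: [-0.8, 0.2, -0.6]
finger_gap: 0.045
```

```bash
python3 - <<'E'
from h import *
from bench import snapshot
o,R=info([.567,-.2457,.193],-108.6)
s=snapshot("wrist"); W=wcloud(s,o,R); i=s["image"].astype(int); cv2.imwrite("pics/w4.png",s["image"][:,:,::-1])
red=(i[...,0]>120)&(i[...,1]<90)&(np.hypot(W[...,0]-.467,W[...,1]+.212)<.03)
print("cap",red.sum(),np.percentile(W[red],[5,50,95],axis=0).round(4))
g=(W[...,2]>.160)&(W[...,2]<.172)&(np.hypot(W[...,0]-.567,W[...,1]+.245)<.03)
print("grip top",g.sum(),W[g].mean(0),cv2.minAreaRect((W[g][:,:2]*1000).astype(np.float32)))
E
```

```text
t 5.62 pos [ 0.4669 -0.2116  0.1902] jaw yaw -108.63 toolx [-1.1e-03  9.0e-04 -1.0e+00] q [-37.9  -0.  101.5   0.   78.6  70.7] F [-0.8  0.2 -0.6] M [ 0.    0.01 -0.02] gap 0.045
shift cm [ -0.29   0.03 -10.58]
turn rad (tool x) -0.0006 deg ccw 0.03
cap 499 [[ 0.4555 -0.2216  0.0275]
 [ 0.4665 -0.2106  0.0289]
 [ 0.4775 -0.1994  0.03  ]]
grip top 2628 [ 0.56641086 -0.24327296  0.16571356] ((566.4613037109375, -243.3016815185547), (30.07430076599121, 29.988874435424805), 71.3804931640625)
```

View pics/w4.png

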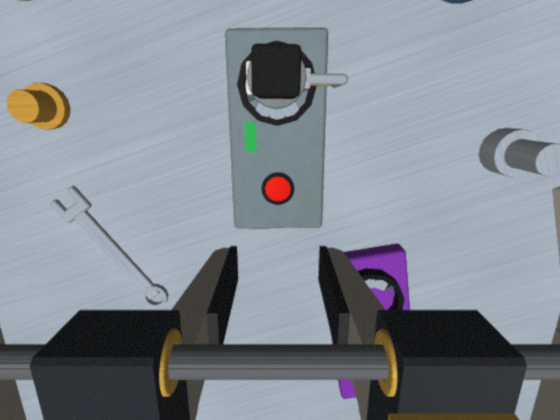

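The button cap now reads z=0.029, which is fully down, and the lamp's grip is at (275,72). I'll move over the lamp, open the gripper and descend.

step_arm(rows=[{"claw": 0,"tx": 0,"ty": 0,"tz": -1.5,"turn": 0},{"claw": 0,"tx": 0,"ty": 0,"tz": -4,"turn": 0},{"claw": 0,"tx": 0,"ty": 0,"tz": -7,"turn": 0},{"claw": 0,"tx": 0,"ty": 0,"tz": -9.5,"turn": 0},{"claw": 0,"tx": 0,"ty": 0,"tz": -10.5,"turn": 0},{"claw": 0,"tx": 0,"ty": 0,"tz": -10.5,"turn": 0},{"claw": 0,"tx": 1,"ty": 0,"tz": -10.5,"turn": 0},{"claw": 0,"tx": 3,"ty": 0,"tz": -10.5,"turn": 0},{"claw": 0,"tx": 5.5,"ty": 0,"tz": -10.5,"turn": 0},{"claw": 0,"tx": 7.5,"ty": 0,"tz": -10.5,"turn": 0},{"claw": 0,"tx": 8.5,"ty": 0,"tz": -10.5,"turn": 0},{"claw": 0,"tx": 8.7,"ty": 0,"tz": -10.5,"turn": 0},{"claw": 0,"tx": 8.7,"ty": 0,"tz": -10.5,"turn": 0}])

```text
time: 6.75
ee_pos: [0.5657, -0.2449, 0.1034]
tool_rot: [-15.3, 89.9, 146.0]
force: [-0.3, -0.3, -0.2]
finger_gap: 0.0919
```

```bash
python3 - <<'E'
from h import *
from bench import snapshot
o,R=info()
s=snapshot("wrist"); cv2.imwrite("pics/w5.png",s["image"][:,:,::-1])
s=snapshot("scene"); cv2.imwrite("pics/s5.png",cv2.resize(s["image"][180:340,150:310,::-1],None,fx=3.5,fy=3.5))
E
```

```text
t 6.75 pos [ 0.5657 -0.2449  0.1034] jaw yaw -108.64 toolx [-0.0018  0.0012 -1.    ] q [-34.6  19.7  89.3  -0.   71.1  74. ] F [-0.3 -0.3 -0.2] M [ 0.08 -0.01 -0.07] gap 0.0919
```

View pics/w5.png

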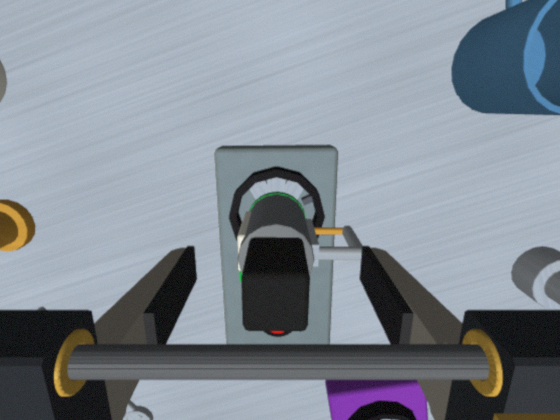

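View pics/s5.png

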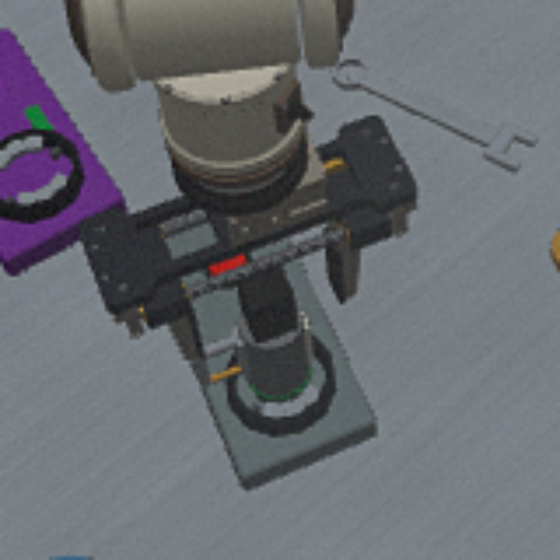

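The grip at (275,285) is centred between the jaws, and the fingertips are just above the hook's crown. I'll close on it.

step_arm(rows=[{"claw": 1,"tx": 0,"ty": 0,"tz": 0,"turn": 0},{"claw": 1,"tx": 0,"ty": 0,"tz": 0,"turn": 0},{"claw": 1,"tx": 0,"ty": 0,"tz": 0,"turn": 0},{"claw": 1,"tx": 0,"ty": 0,"tz": 0,"turn": 0},{"claw": 1,"tx": 0,"ty": 0,"tz": 0,"turn": 0},{"claw": 1,"tx": 0,"ty": 0,"tz": 0,"turn": 0},{"claw": 1,"tx": 0,"ty": 0,"tz": 0,"turn": 0},{"claw": 1,"tx": 0,"ty": 0,"tz": 0,"turn": 0},{"claw": 1,"tx": 0,"ty": 0,"tz": 0,"turn": 0},{"claw": 1,"tx": 0,"ty": 0,"tz": 0,"turn": 0}], grip_force=45)

```text
time: 7.68
ee_pos: [0.5668, -0.2455, 0.1043]
tool_rot: [140.4, 90.0, -58.2]
force: [0.8, 0.0, -1.0]
finger_gap: 0.0297
```

```bash
python3 - <<'E'
from h import *
info()
E
```

```text
t 7.68 pos [ 0.5668 -0.2455  0.1043] jaw yaw -108.63 toolx [ 0.e+00 -1.e-04 -1.e+00] q [-34.6  19.8  89.2  -0.   71.1  74. ] F [ 0.8  0.  -1. ] M [ 0.1  -0.1  -0.06] gap 0.0297
```

Gripped, with a gap of 29.7 mm and low forces. Next is the anticlockwise turn (negative about tool x).

step_arm(rows=[{"claw": 1,"tx": 0,"ty": 0,"tz": 0,"turn": -0.05},{"claw": 1,"tx": 0,"ty": 0,"tz": 0,"turn": -0.12},{"claw": 1,"tx": 0,"ty": 0,"tz": 0,"turn": -0.2},{"claw": 1,"tx": 0,"ty": 0,"tz": 0,"turn": -0.28},{"claw": 1,"tx": 0,"ty": 0,"tz": 0,"turn": -0.36}])

```text
time: 8.1
ee_pos: [0.5664, -0.2458, 0.1043]
tool_rot: [26.6, 89.9, -151.2]
force: [-0.9, -0.2, 0.5]
finger_gap: 0.0297
```

```bash
python3 - <<'E'
from h import *
info()
E
```

```text
t 8.1 pos [ 0.5664 -0.2458  0.1043] jaw yaw -87.78 toolx [-8.e-04 -5.e-04 -1.e+00] q [-34.6  19.8  89.2  -0.1  71.1  53.2] F [-0.9 -0.2  0.5] M [-0.24  0.19 -0.02] gap 0.0297
```

step_arm(rows=[{"claw": 1,"tx": 0,"ty": 0,"tz": 0,"turn": -0.08},{"claw": 1,"tx": 0,"ty": 0,"tz": 0,"turn": -0.17},{"claw": 1,"tx": 0,"ty": 0,"tz": 0,"turn": -0.26},{"claw": 1,"tx": 0,"ty": 0,"tz": 0,"turn": -0.35},{"claw": 1,"tx": 0,"ty": 0,"tz": 0,"turn": -0.44},{"claw": 1,"tx": 0,"ty": 0,"tz": 0,"turn": -0.53},{"claw": 1,"tx": 0,"ty": 0,"tz": 0,"turn": -0.62},{"claw": 1,"tx": 0,"ty": 0,"tz": 0,"turn": -0.71},{"claw": 1,"tx": 0,"ty": 0,"tz": 0,"turn": -0.8},{"claw": 1,"tx": 0,"ty": 0,"tz": 0,"turn": -0.89},{"claw": 1,"tx": 0,"ty": 0,"tz": 0,"turn": -0.98},{"claw": 1,"tx": 0,"ty": 0,"tz": 0,"turn": -1.07},{"claw": 1,"tx": 0,"ty": 0,"tz": 0,"turn": -1.14},{"claw": 1,"tx": 0,"ty": 0,"tz": 0,"turn": -1.19},{"claw": 1,"tx": 0,"ty": 0,"tz": 0,"turn": -1.21},{"claw": 1,"tx": 0,"ty": 0,"tz": 0,"turn": -1.21}])

```text
time: 9.43
ee_pos: [0.5664, -0.2452, 0.1043]
tool_rot: [-103.8, 89.9, 147.5]
force: [-0.9, 2.3, 2.5]
finger_gap: 0.0295
```

```bash
python3 - <<'E'
from h import *
from bench import snapshot
info()
s=snapshot("wrist"); cv2.imwrite("pics/w6.png",s["image"][:,:,::-1])
s=snapshot("scene"); cv2.imwrite("pics/s6.png",cv2.resize(s["image"][180:340,150:310,::-1],None,fx=3.5,fy=3.5))
E
```

```text
t 9.43 pos [ 0.5664 -0.2452  0.1043] jaw yaw -18.69 toolx [-9.e-04  6.e-04 -1.e+00] q [-34.6  19.7  89.2  -0.   71.1 -15.9] F [-0.9  2.3  2.5] M [ 0.24  0.34 -0.04] gap 0.0295
```

View pics/w6.png

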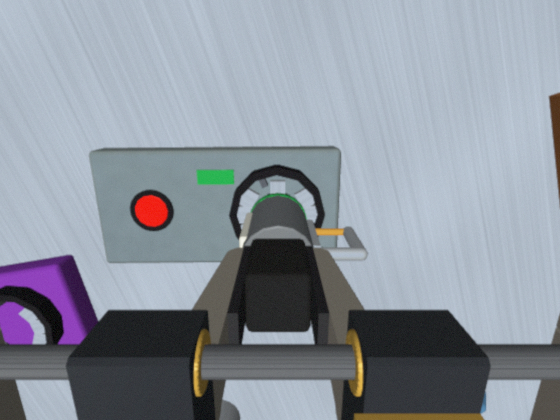

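View pics/s6.png

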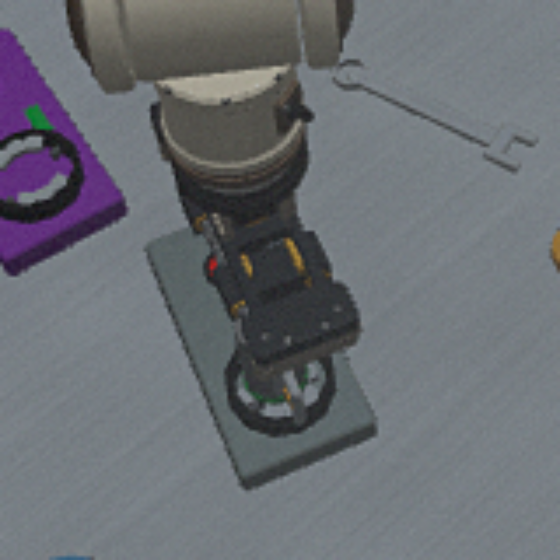

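The lamp turned with the gripper. The hook now points along dock +x at (340,240), away from the button at (152,210). Next I'll lift slowly.

step_arm(rows=[{"claw": 1,"tx": -0.2,"ty": 0,"tz": 0,"turn": 0},{"claw": 1,"tx": -0.5,"ty": 0,"tz": 0,"turn": 0},{"claw": 1,"tx": -0.9,"ty": 0,"tz": 0,"turn": 0},{"claw": 1,"tx": -1.4,"ty": 0,"tz": 0,"turn": 0}])

```text
time: 9.87
ee_pos: [0.5665, -0.2452, 0.1181]
tool_rot: [-115.1, 89.9, 136.2]
force: [0.5, -0.1, -4.2]
finger_gap: 0.0298
```

```bash
python3 - <<'E'
from h import *
info()
E
```

```text
t 9.87 pos [ 0.5665 -0.2452  0.1181] jaw yaw -18.69 toolx [-8.e-04  7.e-04 -1.e+00] q [-34.6  18.9  88.6   0.   72.6 -15.9] F [ 0.5 -0.1 -4.2] M [ 0.08 -0.09 -0.04] gap 0.0298
```

step_arm(rows=[{"claw": 1,"tx": -1,"ty": 0,"tz": 0,"turn": 0},{"claw": 1,"tx": -3,"ty": 0,"tz": 0,"turn": 0},{"claw": 1,"tx": -6,"ty": 0,"tz": 0,"turn": 0},{"claw": 1,"tx": -9,"ty": 0,"tz": 0,"turn": 0},{"claw": 1,"tx": -12,"ty": 0,"tz": 0,"turn": 0},{"claw": 1,"tx": -14.5,"ty": 0,"tz": 0,"turn": 0},{"claw": 1,"tx": -16,"ty": 0,"tz": 0,"turn": 0},{"claw": 1,"tx": -16,"ty": 0,"tz": 0,"turn": 0}])

```text
time: 10.53
ee_pos: [0.5688, -0.2469, 0.2846]
tool_rot: [73.8, 89.4, -34.9]
force: [1.1, -0.1, -2.9]
finger_gap: 0.0296
```

```bash
python3 - <<'E'
from h import *
info([.533,.12,.278],-2.4)
E
```

```text
t 10.53 pos [ 0.5688 -0.2469  0.2846] jaw yaw -18.68 toolx [ 0.0082 -0.0057 -0.9999] q [-34.6  12.8  77.   -0.   89.6 -15.9] F [ 1.1 -0.1 -2.9] M [-0.04 -0.1   0.03] gap 0.0296
shift cm [  0.42 -15.15 -33.61]
turn rad (tool x) -0.2842 deg ccw 16.28
```

step_arm(rows=[{"claw": 1,"tx": 0,"ty": -0.5,"tz": -1,"turn": 0},{"claw": 1,"tx": 0,"ty": -1.2,"tz": -2.6,"turn": -0.02},{"claw": 1,"tx": 0,"ty": -2.2,"tz": -5,"turn": -0.05},{"claw": 1,"tx": 0,"ty": -3.4,"tz": -7.7,"turn": -0.08},{"claw": 1,"tx": 0,"ty": -4.6,"tz": -10.4,"turn": -0.11},{"claw": 1,"tx": 0,"ty": -5.8,"tz": -13.1,"turn": -0.14},{"claw": 1,"tx": 0,"ty": -7,"tz": -15.8,"turn": -0.17},{"claw": 1,"tx": 0,"ty": -8.2,"tz": -18.5,"turn": -0.2},{"claw": 1,"tx": 0,"ty": -9.4,"tz": -21.2,"turn": -0.22},{"claw": 1,"tx": 0,"ty": -10.6,"tz": -23.9,"turn": -0.24},{"claw": 1,"tx": 0,"ty": -11.8,"tz": -26.6,"turn": -0.26},{"claw": 1,"tx": 0,"ty": -13,"tz": -29.3,"turn": -0.28},{"claw": 1,"tx": 0,"ty": -14,"tz": -31.5,"turn": -0.284},{"claw": 1,"tx": 0,"ty": -14.6,"tz": -33,"turn": -0.284},{"claw": 1,"tx": 0,"ty": -14.9,"tz": -33.5,"turn": -0.284},{"claw": 1,"tx": 0,"ty": -14.9,"tz": -33.5,"turn": -0.284},{"claw": 1,"tx": 0,"ty": -14.9,"tz": -33.5,"turn": -0.284},{"claw": 1,"tx": 0,"ty": -14.9,"tz": -33.5,"turn": -0.284}])

```text
time: 12.03
ee_pos: [0.5325, 0.1188, 0.2778]
tool_rot: [-62.8, 89.9, -155.2]
force: [0.1, 0.1, -3.5]
finger_gap: 0.0297
```

```bash
python3 - <<'E'
from h import *
from bench import snapshot
o,R=info([.533,.249,.278],-2.4)
s=snapshot("wrist"); np.savez("w7.npz",**s,Rw=R,pw=o["ee_pos"]);cv2.imwrite("pics/w7.png",s["image"][:,:,::-1])
W=wcloud(s,o,R)
m=(W[...,2]>.160)&(W[...,2]<.19)&(abs(W[...,0]-.571)<.03)&(abs(W[...,1]-.247)<.06)
print("bar",m.sum(),W[m].mean(0).round(4),np.percentile(W[m][:,2],[50,95]),cv2.minAreaRect((W[m][:,:2]*1000).astype(np.float32)))
v,u=np.nonzero(m);print(u.min(),u.max(),v.min(),v.max())
i=s["image"].astype(int);g=(i[...,1]>i[...,0]+15)&(abs(W[...,0]-.571)<.08)&(abs(W[...,1]-.247)<.1)
for a,b in((.124,.14),(.006,.018)):
    k=g&(W[...,2]>a)&(W[...,2]<b); print(k.sum(),cv2.minAreaRect((W[k][:,:2]*1000).astype(np.float32)),np.median(W[k][:,2]))
s=snapshot("scene");cv2.imwrite("pics/s7.png",cv2.resize(s["image"][:,:,::-1],(800,600)))
E
```

```text
t 12.03 pos [0.5325 0.1188 0.2778] jaw yaw -2.44 toolx [-1.e-03 -5.e-04 -1.e+00] q [-0.1  2.3 89.4 -0.  88.4  2.3] F [ 0.1  0.1 -3.5] M [-0.04 -0.02 -0.04] gap 0.0297
shift cm [ -0.03  -0.51 -13.01]
turn rad (tool x) -0.0007 deg ccw 0.04
bar 922 [0.5694 0.2482 0.173 ] [0.17335541 0.17484151] ((569.7672729492188, 248.39495849609375), (71.28862762451172, 8.15902042388916), 87.76914978027344)
310 323 0 93
1237 ((569.73779296875, 249.90350341796875), (63.68879318237305, 24.188608169555664), 87.44572448730469) 0.13185907906838504
4665 ((569.8036499023438, 250.8878631591797), (118.2187271118164, 90.16236877441406), 87.6794204711914) 0.012003744699097929
```

View pics/w7.png

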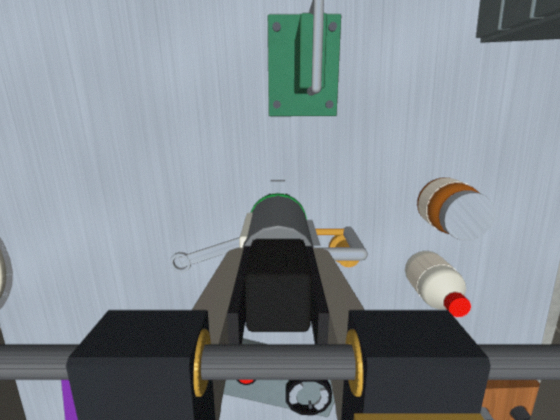

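View pics/s7.png

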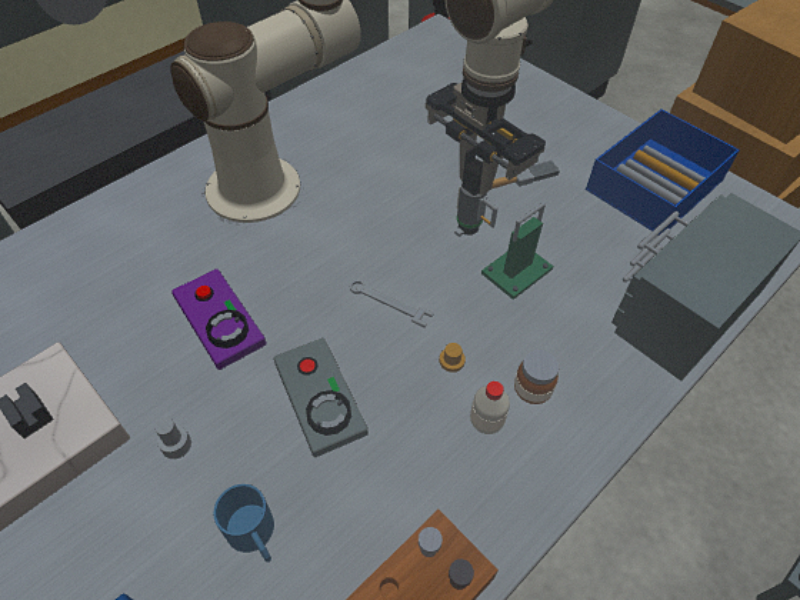

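```bash
python3 - <<'E'
from h import *
s=load("w7.npz"); P=wcloud(s,{"ee_pos":np.zeros(3)},np.eye(3))*1000
m=np.zeros((420,560),bool); m[222:264,312:372]=1
m&=(P[...,0]<60)&(abs(P[...,2])<25)
for r in range(226,264,4):
    c=np.nonzero(m[r])[0]
    if len(c): print(r,c.min(),c.max(),"y",P[r,c[0],1].round(1),P[r,c[-2],1].round(1),"x",np.median(P[r,c,0]).round(1),P[r,c[-2],0].round(1),"z",P[r,c[-2],2].round(1))
g=(abs(P[...,1])<30)&(abs(P[...,2])<25); g[:230]=0;g[335:]=0;g[:,:245]=0;g[:,312:]=0
# grip top
t=g&(P[...,0]<-55)&(P[...,0]>-75); print(t.sum(),np.percentile(P[t],[2,50,98],axis=0).round(1))
E
```

```text
226 312 349 y 23.5 49.9 x 32.0 31.9 z -3.0
230 312 353 y 22.6 51.3 x 29.9 25.2 z -2.5
234 312 356 y 22.0 51.7 x 29.8 17.8 z -2.4
238 312 358 y 21.3 51.4 x 9.9 10.5 z -2.4
242 312 361 y 20.6 51.6 x 3.1 3.1 z -2.6
246 312 363 y 19.5 51.2 x -3.6 -3.6 z -2.8
250 312 366 y 18.5 52.1 x -8.1 -7.6 z -1.9
254 313 367 y 18.4 52.7 x -9.7 -8.4 z 0.3
258 312 365 y 17.3 51.7 x -9.7 -8.2 z 3.0
262 312 335 y 16.9 28.0 x -40.8 -40.3 z -9.7
4177 [[-62.6 -13.8 -14. ]
 [-61.4   0.3  -1.7]
 [-56.4  14.5  14.3]]
```

The bar ran from (310,0) to (323,93) in the wrist view, giving it a centre of about (0.570,0.2485) and a heading of 87.8°. The lamp hangs centred on the tool, with the hook along the jaws. I'll move above the bar.

step_arm(rows=[{"claw": 1,"tx": 0,"ty": -0.1,"tz": -1,"turn": 0},{"claw": 1,"tx": 0,"ty": -0.2,"tz": -3,"turn": 0},{"claw": 1,"tx": 0,"ty": -0.3,"tz": -5.5,"turn": 0},{"claw": 1,"tx": 0,"ty": -0.4,"tz": -8,"turn": 0},{"claw": 1,"tx": 0,"ty": -0.5,"tz": -10.5,"turn": 0},{"claw": 1,"tx": 0,"ty": -0.6,"tz": -12.3,"turn": 0},{"claw": 1,"tx": 0,"ty": -0.6,"tz": -13.1,"turn": 0},{"claw": 1,"tx": 0,"ty": -0.6,"tz": -13.1,"turn": 0},{"claw": 1,"tx": 0,"ty": -0.6,"tz": -13.1,"turn": 0},{"claw": 1,"tx": 0,"ty": -0.6,"tz": -13.1,"turn": 0}])

```text
time: 12.97
ee_pos: [0.5326, 0.2497, 0.2784]
tool_rot: [-8.3, 90.0, -100.8]
force: [0.3, 0.2, -3.8]
finger_gap: 0.0297
```

```bash
python3 - <<'E'
from h import *
from bench import snapshot
o,R=info([.5322,.25,.2104],-2.3)
s=snapshot("wrist");cv2.imwrite("pics/w8.png",s["image"][:,:,::-1])
W=wcloud(s,o,R); P=wcloud(s,{"ee_pos":np.zeros(3)},np.eye(3))*1000
m=(W[...,2]>.164)&(W[...,2]<.185)&(abs(W[...,0]-.571)<.02)&(abs(W[...,1]-.247)<.05)
if m.any():
    print("bar tool y",m.sum(),np.median(P[m],0).round(1),W[m].mean(0).round(4),np.percentile(P[m][:,1],[2,98]))
s=snapshot("top");cv2.imwrite("pics/t8.png",cv2.resize(s["image"][150:260,150:300,::-1],None,fx=5,fy=5))
s=snapshot("scene");cv2.imwrite("pics/s8.png",cv2.resize(s["image"][100:220,300:440,::-1],None,fx=5,fy=5))
E
```

```text
t 12.97 pos [0.5326 0.2497 0.2784] jaw yaw -2.47 toolx [-1.e-04 -6.e-04 -1.e+00] q [13.4  8.6 82.5 -0.  88.9 15.8] F [ 0.3  0.2 -3.8] M [-0.03 -0.12 -0.07] gap 0.0297
shift cm [ 6.8  -0.04 -0.04]
turn rad (tool x) -0.003 deg ccw 0.17
bar tool y 616 [105.3  36.8  -9.8] [0.57   0.2572 0.1728] [33.40451281 40.98076615]
```

View pics/w8.png

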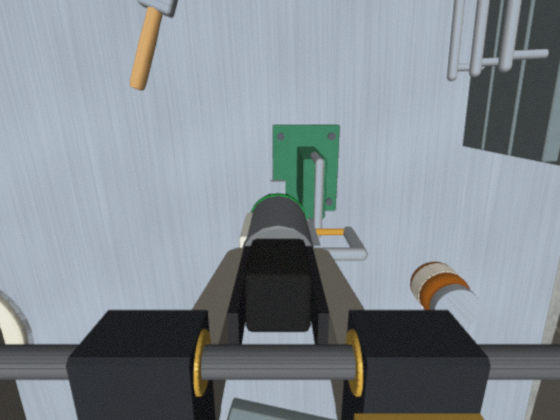

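View pics/s8.png

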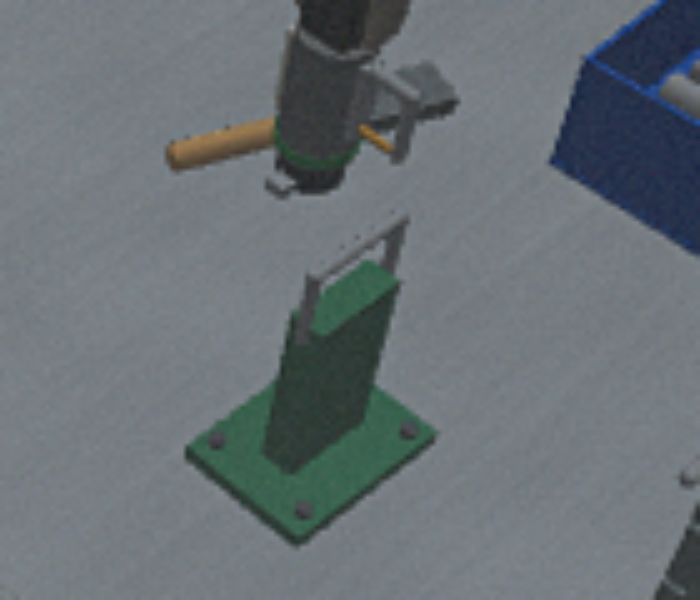

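The bar sits at tool y≈37 mm, inside the hook's 32–42 mm window. I'll descend to just above the gate first, then press.

step_arm(rows=[{"claw": 1,"tx": 0.7,"ty": 0,"tz": 0,"turn": 0},{"claw": 1,"tx": 2,"ty": 0,"tz": 0,"turn": 0},{"claw": 1,"tx": 3.5,"ty": 0,"tz": 0,"turn": 0},{"claw": 1,"tx": 4.8,"ty": 0,"tz": 0,"turn": 0},{"claw": 1,"tx": 5.7,"ty": 0,"tz": 0,"turn": 0},{"claw": 1,"tx": 6.2,"ty": 0,"tz": 0,"turn": 0},{"claw": 1,"tx": 6.2,"ty": 0,"tz": 0,"turn": 0}])

```text
time: 13.7
ee_pos: [0.5314, 0.2505, 0.2144]
tool_rot: [-74.1, 89.8, -166.5]
force: [0.4, -0.4, -3.3]
finger_gap: 0.0302
```

```bash
python3 - <<'E'
from h import *
from bench import snapshot
o,R=info([.5322,.25,.1723],-2.3)
s=snapshot("wrist");cv2.imwrite("pics/w9.png",cv2.resize(s["image"][130:290,220:400,::-1],None,fx=4,fy=3.7))
s=snapshot("scene");cv2.imwrite("pics/s9.png",cv2.resize(s["image"][100:220,300:440,::-1],None,fx=5,fy=5))
E
```

```text
t 13.7 pos [0.5314 0.2505 0.2144] jaw yaw -2.41 toolx [-3.1e-03 -7.0e-04 -1.0e+00] q [13.5 10.3 87.7 -0.  82.1 15.9] F [ 0.4 -0.4 -3.3] M [-0.08 -0.07 -0.01] gap 0.0302
shift cm [4.21 0.09 0.04]
turn rad (tool x) -0.0019 deg ccw 0.11
```

View pics/w9.png

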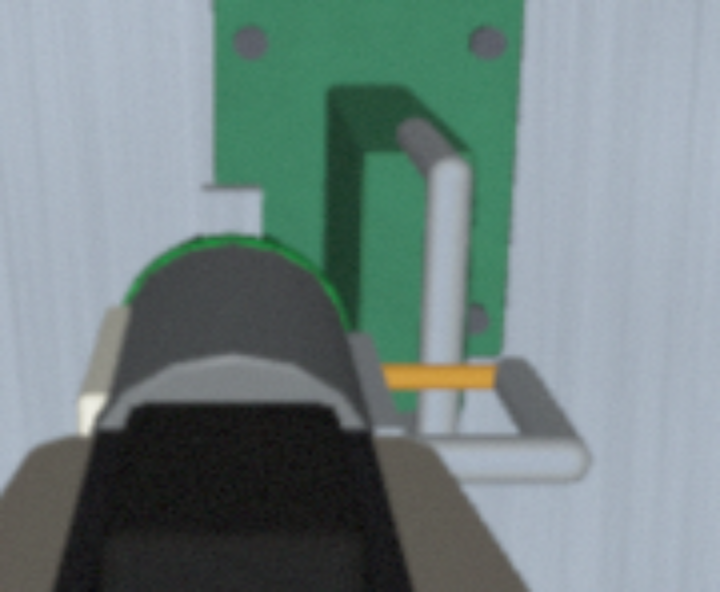

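View pics/s9.png

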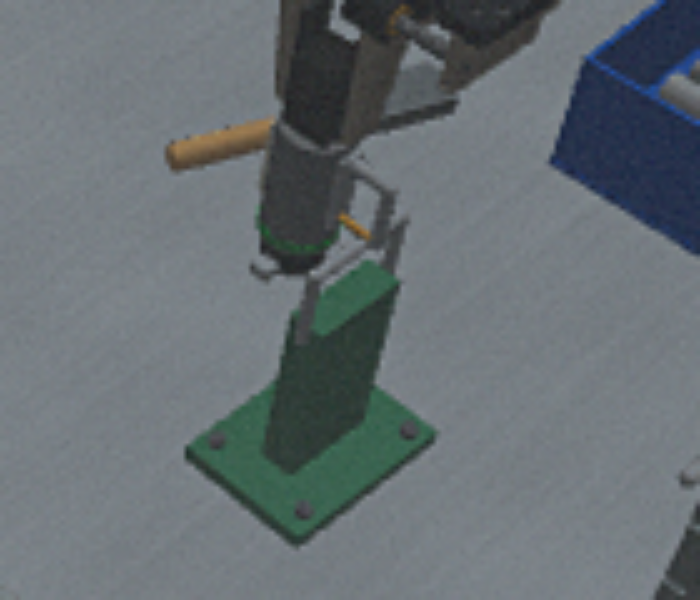

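The bar passes under the gate, between the body and the nose (bar at about (445,300), nose at (540,400) in the crop). I'll press down now.

step_arm(rows=[{"claw": 1,"tx": 0.3,"ty": 0.05,"tz": 0,"turn": 0},{"claw": 1,"tx": 0.6,"ty": 0.05,"tz": 0,"turn": 0},{"claw": 1,"tx": 0.9,"ty": 0.05,"tz": 0,"turn": 0},{"claw": 1,"tx": 1.2,"ty": 0.05,"tz": 0,"turn": 0},{"claw": 1,"tx": 1.5,"ty": 0.05,"tz": 0,"turn": 0}])

```text
time: 14.22
ee_pos: [0.5336, 0.2509, 0.2023]
tool_rot: [102.4, 89.9, 10.0]
force: [-1.1, -0.4, 2.8]
finger_gap: 0.0295
```

step_arm(rows=[{"claw": 1,"tx": 0.3,"ty": 0,"tz": 0,"turn": 0},{"claw": 1,"tx": 0.6,"ty": 0,"tz": 0,"turn": 0},{"claw": 1,"tx": 0.9,"ty": 0,"tz": 0,"turn": 0},{"claw": 1,"tx": 1.2,"ty": 0,"tz": 0,"turn": 0},{"claw": 1,"tx": 1.5,"ty": 0,"tz": 0,"turn": 0}])

```text
time: 14.63
ee_pos: [0.5322, 0.2507, 0.1854]
tool_rot: [-79.9, 89.9, -172.3]
force: [-2.3, 0.5, -1.7]
finger_gap: 0.0298
```

```bash
python3 - <<'E'
from h import *
from bench import snapshot
o,R=info([.5322,.25,.1723],-2.3)
s=snapshot("wrist");cv2.imwrite("pics/w10.png",cv2.resize(s["image"][130:290,220:400,::-1],None,fx=4,fy=3.7))
E
```

```text
t 14.63 pos [0.5322 0.2507 0.1854] jaw yaw -2.4 toolx [-1.8e-03 -2.0e-04 -1.0e+00] q [13.5 11.4 89.7  0.  78.9 15.9] F [-2.3  0.5 -1.7] M [-0.08  0.46 -0.03] gap 0.0298
shift cm [1.31 0.   0.07]
turn rad (tool x) -0.0018 deg ccw 0.1
```

View pics/w10.png

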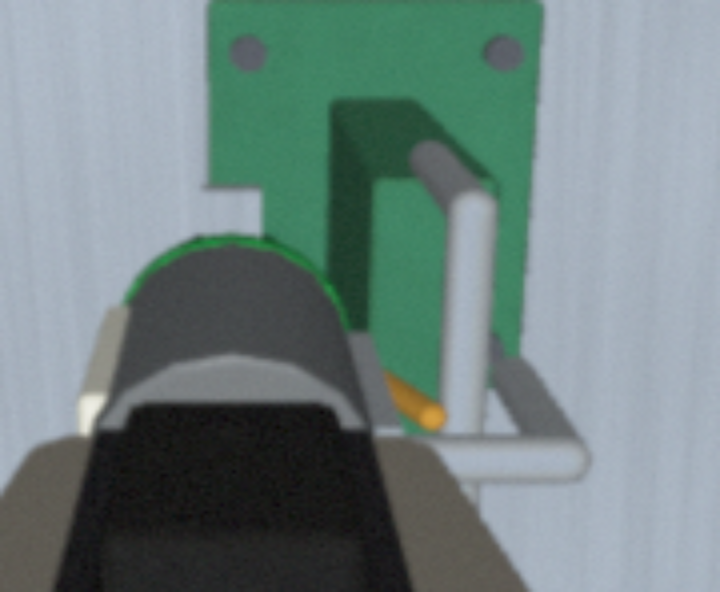

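The gate at (415,400) is opening upward with the bar inside the hook. I'll keep going to the seat.

step_arm(rows=[{"claw": 1,"tx": 0.3,"ty": 0,"tz": 0,"turn": 0},{"claw": 1,"tx": 0.6,"ty": 0,"tz": 0,"turn": 0},{"claw": 1,"tx": 0.9,"ty": 0,"tz": 0,"turn": 0},{"claw": 1,"tx": 1.1,"ty": 0,"tz": 0,"turn": 0},{"claw": 1,"tx": 1.2,"ty": 0,"tz": 0,"turn": 0}])

```text
time: 15.1
ee_pos: [0.5332, 0.2506, 0.1738]
tool_rot: [68.1, 90.0, -24.4]
force: [-0.0, -0.7, -3.6]
finger_gap: 0.03
```

```bash
python3 - <<'E'
from h import *
from bench import snapshot
o,R=info([.5322,.25,.1723],-2.3)
s=snapshot("wrist");cv2.imwrite("pics/w11.png",cv2.resize(s["image"][130:290,220:400,::-1],None,fx=4,fy=3.7))
E
```

```text
t 15.1 pos [0.5332 0.2506 0.1738] jaw yaw -2.42 toolx [ 4.e-04 -2.e-04 -1.e+00] q [13.4 12.  90.4 -0.  77.6 15.9] F [-0.  -0.7 -3.6] M [-0.01 -0.09  0.03] gap 0.03
shift cm [ 0.15 -0.1   0.06]
turn rad (tool x) -0.002 deg ccw 0.12
```

View pics/w11.png

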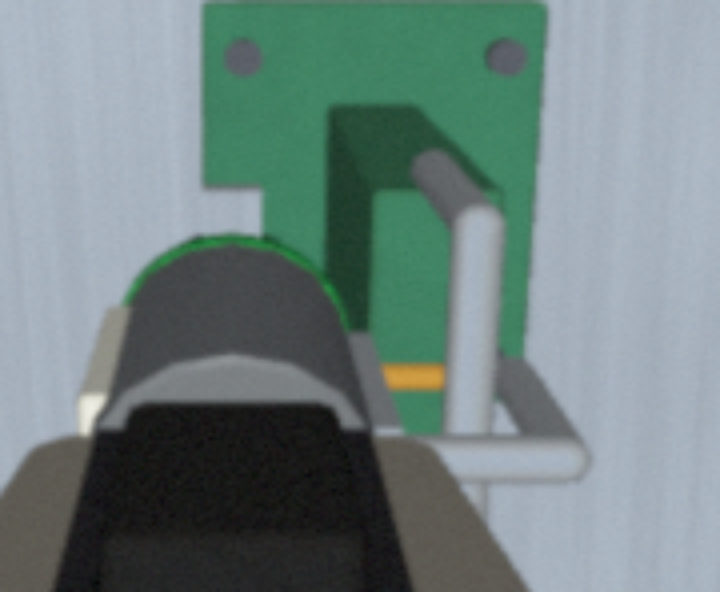

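The gate has snapped shut: it's level again at (415,377) and passes beneath the bar. I'll lower the last millimetre or two until the bar carries the weight.

step_arm(rows=[{"claw": 1,"tx": 0.1,"ty": 0,"tz": 0,"turn": 0},{"claw": 1,"tx": 0.15,"ty": 0,"tz": 0,"turn": 0},{"claw": 1,"tx": 0.15,"ty": 0,"tz": 0,"turn": 0}])

```text
time: 15.4
ee_pos: [0.5331, 0.2507, 0.173]
tool_rot: [105.3, 90.0, 12.9]
force: [0.3, 0.4, -3.0]
finger_gap: 0.0298
```

step_arm(rows=[{"claw": 1,"tx": 0.05,"ty": 0,"tz": 0,"turn": 0},{"claw": 1,"tx": 0.1,"ty": 0,"tz": 0,"turn": 0},{"claw": 1,"tx": 0.1,"ty": 0,"tz": 0,"turn": 0}])

```text
time: 15.65
ee_pos: [0.5332, 0.2507, 0.1722]
tool_rot: [104.8, 90.0, 12.4]
force: [0.0, -0.4, -2.9]
finger_gap: 0.0297
```

step_arm(rows=[{"claw": 1,"tx": 0.05,"ty": 0,"tz": 0,"turn": 0},{"claw": 1,"tx": 0.1,"ty": 0,"tz": 0,"turn": 0},{"claw": 1,"tx": 0.1,"ty": 0,"tz": 0,"turn": 0}])

```text
time: 15.9
ee_pos: [0.5333, 0.2508, 0.1718]
tool_rot: [101.9, 89.9, 9.5]
force: [-1.1, -1.3, 0.7]
finger_gap: 0.0297
```

The bar now carries the weight. I'll open the gripper and rise.

step_arm(rows=[{"claw": 0.64,"tx": 0,"ty": 0,"tz": 0,"turn": 0},{"claw": 0.6,"tx": 0,"ty": 0,"tz": 0,"turn": 0},{"claw": 0.5,"tx": 0,"ty": 0,"tz": 0,"turn": 0},{"claw": 0.3,"tx": 0,"ty": 0,"tz": 0,"turn": 0},{"claw": 0,"tx": 0,"ty": 0,"tz": 0,"turn": 0},{"claw": 0,"tx": 0,"ty": 0,"tz": 0,"turn": 0},{"claw": 0,"tx": 0,"ty": 0,"tz": 0,"turn": 0},{"claw": 0,"tx": 0,"ty": 0,"tz": 0,"turn": 0},{"claw": 0,"tx": 0,"ty": 0,"tz": 0,"turn": 0},{"claw": 0,"tx": 0,"ty": 0,"tz": 0,"turn": 0}])

```text
time: 16.73
ee_pos: [0.533, 0.2507, 0.171]
tool_rot: [101.5, 90.0, 9.1]
force: [-0.3, 0.8, -0.0]
finger_gap: 0.0882
```

```bash
python3 - <<'E'
from h import *
from bench import snapshot
o,R=info()
s=snapshot("wrist");cv2.imwrite("pics/w12.png",s["image"][:,:,::-1])
E
```

```text
t 16.73 pos [0.533  0.2507 0.171 ] jaw yaw -2.41 toolx [ 2.e-04  0.e+00 -1.e+00] q [13.4 12.1 90.6 -0.  77.3 15.9] F [-0.3  0.8 -0. ] M [-0.02 -0.08  0.01] gap 0.0882
```

View pics/w12.png

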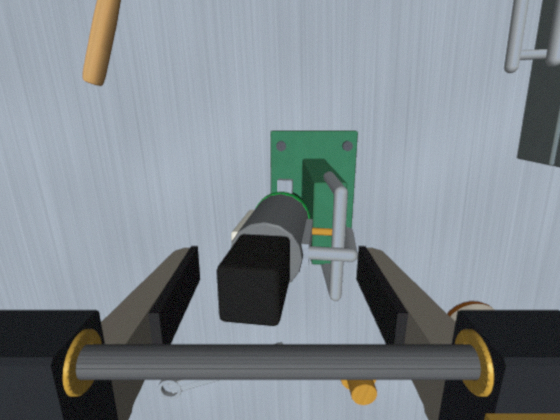

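The lamp hangs by itself, tilted against the post with its grip at (255,280), clear of both fingers. I'll rise straight up.

step_arm(rows=[{"claw": 0,"tx": -0.5,"ty": -0.2,"tz": 0,"turn": 0},{"claw": 0,"tx": -1.5,"ty": -0.4,"tz": 0,"turn": 0},{"claw": 0,"tx": -3,"ty": -0.5,"tz": 0,"turn": 0},{"claw": 0,"tx": -5,"ty": -0.5,"tz": 0,"turn": 0},{"claw": 0,"tx": -7.5,"ty": -0.5,"tz": 0,"turn": 0},{"claw": 0,"tx": -10,"ty": -0.5,"tz": 0,"turn": 0},{"claw": 0,"tx": -12.5,"ty": -0.5,"tz": 0,"turn": 0},{"claw": 0,"tx": -14,"ty": -0.5,"tz": 0,"turn": 0},{"claw": 0,"tx": -14,"ty": -0.5,"tz": 0,"turn": 0}])

```text
time: 17.53
ee_pos: [0.5297, 0.2515, 0.3167]
tool_rot: [106.3, 89.5, 14.0]
force: [0.8, 0.4, -0.2]
finger_gap: 0.0919
```

step_arm(rows=[{"claw": 0,"tx": 0,"ty": 0,"tz": 2,"turn": 0},{"claw": 0,"tx": 0,"ty": 0,"tz": 5,"turn": 0},{"claw": 0,"tx": 0,"ty": 0,"tz": 8,"turn": 0},{"claw": 0,"tx": 0,"ty": 0,"tz": 11,"turn": 0},{"claw": 0,"tx": 0,"ty": 0,"tz": 13,"turn": 0},{"claw": 0,"tx": 0,"ty": 0,"tz": 14,"turn": 0},{"claw": 0,"tx": 0,"ty": 0,"tz": 14,"turn": 0},{"claw": 0,"tx": 0,"ty": 0,"tz": 14,"turn": 0},{"claw": 0,"tx": 0,"ty": 0,"tz": 14,"turn": 0},{"claw": 0,"tx": 0,"ty": 0,"tz": 14,"turn": 0}])

```text
time: 18.37
ee_pos: [0.522, 0.1122, 0.3108]
tool_rot: [-153.6, 90.0, 114.1]
force: [0.9, 0.0, -0.2]
finger_gap: 0.0921
```

```bash
python3 - <<'E'
from h import *
from bench import snapshot
o,R=info()
s=snapshot("wrist");cv2.imwrite("pics/w13.png",s["image"][:,:,::-1])
s=snapshot("scene");cv2.imwrite("pics/s13.png",cv2.resize(s["image"][:,:,::-1],(800,600)));cv2.imwrite("pics/s13z.png",cv2.resize(s["image"][100:220,300:440,::-1],None,fx=5,fy=5))
E
```

```text
t 18.37 pos [0.522  0.1122 0.3108] jaw yaw -2.32 toolx [-2.e-04  3.e-04 -1.e+00] q [-0.9 -0.  88.   0.  92.   1.5] F [ 0.9  0.  -0.2] M [-0.03 -0.09 -0.04] gap 0.0921
```

View pics/w13.png

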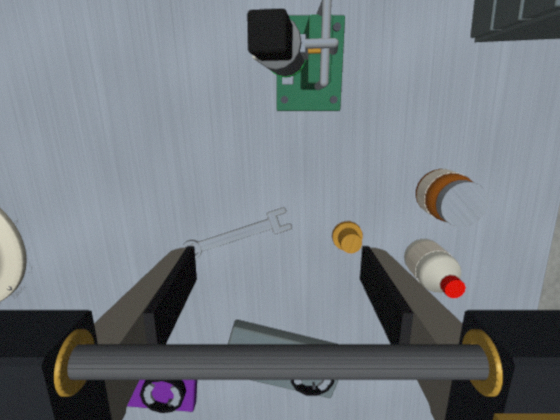

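View pics/s13.png

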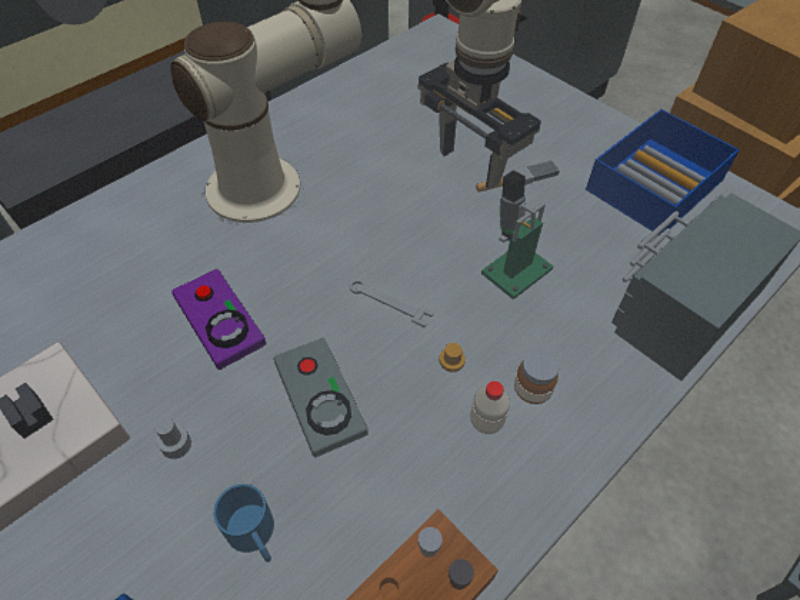

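View pics/s13z.png

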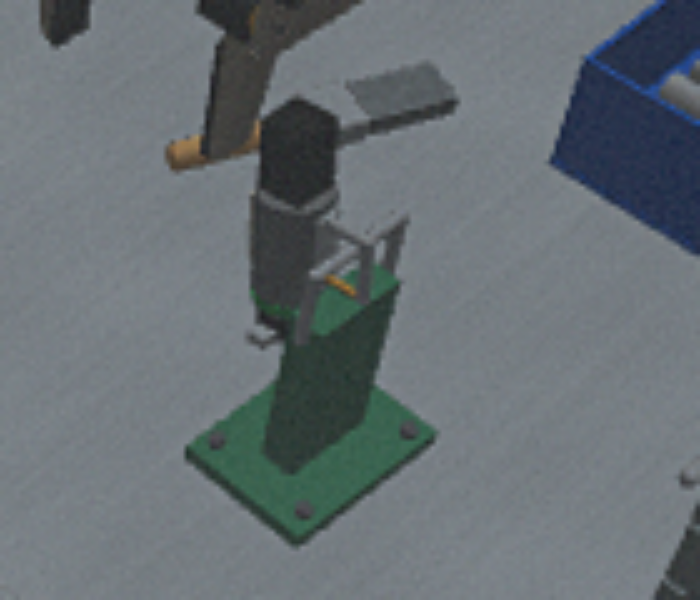

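The lamp hangs on the bar, resting against the post, with the brass gate shut beneath the bar at (340,285). The nose is on the far side of the bar, and the other objects look unmoved. I'm handing it in.

```bash
python3 -c "
from bench import *
print(finish_job())"
```

```text
the job is handed in; nothing more can be done
None
```

The lamp is off its dock and hanging by itself on the eye's bar on the green bracket. I handed the job in at about 18.4 s on the robot's clock.

- **Release and turn:** I pushed the red button down to its stop. Afterwards its cap measured 29 mm above the bench, which is fully down. I then turned the lamp 90° anticlockwise and lifted it straight out with no resistance.
- **Hanging:** I pressed the hook down over the bar. The wrist camera showed the gate open and then shut again beneath the bar. I let go only once the bar was carrying the weight.
- **Last checks:** The final pictures show the lamp hanging tilted against the post, with the gate shut under the bar and the hook's nose on the far side. The gripper is well clear and touching nothing. The other objects look where they were, judging by eye from the pictures.
- **What disagreed:** The fingertips really end about 21–22 mm short of the reported TCP. My first press therefore stopped above the button with zero force. I noticed this before going on and corrected every height after that. The highest force I read was about 16 N at the button's stop, though I read forces only at the end of each move.

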